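# Index the filter turret and hold the photometer shutter half open

### The arm

A 6-joint arm with a two-finger parallel gripper is mounted at the origin on the work surface. World frame = base frame: x ahead of the robot, y to its left, z up, the work surface at z = 0. Lengths are in mm, angles in degrees, forces in N, time in s.
With the tool pointing down it reaches from about 300 to 875 mm from the base axis. Payload 4.2 kg.
Tool frame: the origin (TCP) lies on the front face of the gripper's body, between the roots of the fingers; the fingertips stand 73 mm ahead of it and the grasp point (between the pads) lies 54 mm ahead of it; z points along the fingers, y is the direction in which the jaws open and shut (so a half turn about z gives the same grasp; the last joint's range is limited). The gripper opens to 85 mm and grips with 20 to 120 N. Pads are 22 mm wide; open, the fingers measure 114 mm over their backs; the gripper's body (76 mm by 85 mm) begins 54 mm behind the grasp point. The pads swing forward as they close: fully open they stand 13 mm farther back than shut.
Start: joints at [-70.359, 18.312, 89.639, -0, 72.044, -1.146], TCP at [204.065, -537.579, 303.938] pointing down, gripper open.
Joint ranges: [-177.97, 177.97], [-48.28, 115.42], [12.27, 149.76], [-77.06, 257.06], [2.81, 150.46], [-146.56, 146.56]. Speed limits (degrees/s): [147.25, 147.25, 180, 180, 180, 180].

### API

Orientations are given as a 3x3 rotation matrix whose columns are the frame's x, y, z axes.
In Python, from station import * gives the robot as it stands. The module is installed in compiled form; this text tells all that it offers.
- The arm moves only by the shell command python3 -m creep 'ROWS' [FORCE]. ROWS is JSON, a list of rows, each a list of 5 numbers: the closure, from -1 (fully open) to 1 (shut), then the shift along the tool's x, y, z in mm, then the turn about the tool's z in rad. A call has 1 to 12 rows; each row is the pose to reach, as a shift and turn from the pose commanded when the call began, along the tool's axes at that moment; what a row does not reach only later rows make up. A row lasts 1/8 s, in which the tool goes at most 62.5 mm and 10.7 degrees, less where a joint would pass 70% of its speed; a pose out of reach is approached as far as the arm can. A call with a gripper value outside its range is refused whole. The fingers move at their own pace and stop on an object; FORCE is the grip in N (left out, the last holds). Time passes only in rows, so rows that repeat a pose let the fingers close. It gives the time, the measured TCP pose, the force and the opening at its end, in the units of the state.
- get_obs(): the state, without advancing time (a new reading comes with each control period).
- camera(name): name is "scene" or "top" or "wrist"; returns a dict with "color" (400x640x3 uint8, red, green, blue), "mtx" (3x3 intrinsics, pixels), "T" (4x4, takes a point from camera to world coordinates). Camera axes: x right, y down, z forward; pixel columns grow to the right and rows downward; lengths in mm; the calibration is good to about 2 mm. A picture is of the moment at which its call begins. There is no depth.
- finish_job(): hands the job in, once; it reports no verdict.
Trained networks look in the newest picture that a camera, given by its name, has taken for a name from the list of things; names that differ only in an ending like _2 or _b are one class to them, and where a whole thing is asked for, a point or a joint stands for the part that bears it (a point fixed in the world has none). Each returns a list of dicts, best first, with "conf" (0 to 1); they miss things now and then, are a little off and sometimes report something else, mostly with a low value. They report only what shows in the picture. A call takes as long as a camera call.
- masks_of(camera, label): "region" (400x640 bool, what is visible of it) and "bbox" ([left, top, right, bottom] in pixels, round what is visible of it).
- mark_of(camera, label): "xy" ([column, row] in pixels: a listed point, or the origin of a listed thing).
The state is a dict: "time": time; "joint_pos": joint angles; "qvel": joint speeds; "joint_torque": joint torques, N m; "tcp_pos": TCP position; "eef_rot": TCP orientation; "contact_force": force on the tool from outside, world axes, zero at the start; "torque": the same for the moment, N m; "opening": finger opening in mm.
Only numpy, scipy, OpenCV 4.12 (cv2) and the standard library are available. Lean on these libraries where they do the work, as an engineer would, in place of code of your own. Each camera call takes 0.05 s, during which the arm holds its last target. There are 200 camera calls.

### The job

On the optical rail, turn the filter turret one click counter-clockwise as seen from above (a sixth of a turn), so that it sits in its next position, and let go of it; the shutter must stay shut until then. Then slide the sprung shutter's upright tab away from its shut end to half of its travel, where the tab stands level with the middle mark, never opening it fully, and hold it there with the fingers: the program finishes while still holding the shutter half open. Leave the bottles, the beaker and the other loose things where they are.

Things in the scene. Friction and masses are not known exactly. Their poses are not given: they have to be found in the camera images.
- rail: aluminium optical rail fixed to the bench: 640 mm long (y), 90 mm wide (x), top 25 mm above the bench; cream lamp house (115 mm tall) at its +y end, grey detector box (100 mm) at its -y end, each 215 mm or more from the centre. Origin under its centre, z up, x roughly away from the robot. Turret and shutter stand on it, one each side of the centre, either way round
- turret_knob: the turret's grip: upright aluminium bar 46 mm long (its x), 14 mm thick (y), 38 mm tall, on top of a dark steel drum 72 mm across with a vertical axis. Origin on the turning axis, 26 mm above the drum's flat top, 12 mm below the bar's top, about 113 mm above the bench; z up; the axes turn with it. A black mark and low nose show its -x end
- turret_unit: grey 96 mm square carriage, 20 mm tall, fixed on the rail; the turret's drum stands on it (drum 22 to 62 mm above this origin). Origin under its centre, on the turret's turning axis; same yaw as the rail. Six white ticks around the drum show the six positions; at the start the knob's nose points to the tick at -x
- turret (a joint): turret angle in rad, positive counter-clockwise seen from above. It starts clicked in at about 0; positions lie every 1.047 rad (60 degrees) and the next, asked for, is +1.047. A detent (peak about 0.1 N m) pulls it into the nearest position and it settles there by itself when let go
- shutter_tab: the shutter's upright black finger tab: 12 mm thick (its x, the sliding direction), 24 mm wide (y), 38 mm tall, on a steel slide. Origin on its centre line, 26 mm above the slide's flat top, 12 mm below the tab's top, 117 mm above the bench; z up. It opens by sliding along its own +x (roughly away from the robot)
- shutter_unit: grey shutter housing fixed on the rail: 110 mm long (x), 50 mm wide (y), its top 66 mm above this origin (under its centre); same yaw as the rail. White marks on the dark strips beside the slide show where the tab's centre stands when shut (x = -20 mm), half open (x = 0, the longer mark) and fully open (x = +20 mm)
- shutter (a joint): opening of the shutter in m: 0 shut (start), 0.020 half travel, 0.040 fully open. A spring always pushes it shut: about 4 N when shut, 9 N at half, 14 N fully open; if let go it springs shut
- amber_bottle: brown screw-capped reagent bottle, 90 mm across, 200 mm tall, well off to the left; origin under its centre
- white_bottle: white plastic bottle, 80 mm across, 180 mm tall, well off to the right; origin under its centre
- beaker: small glass beaker, 64 mm across, 75 mm tall, on the bench behind the rail; origin under its centre
- bottle_cap: white screw cap, 36 mm across, 16 mm tall, on the bench in front of the rail; origin under its centre
- vial: small brown vial, 26 mm across, 50 mm tall, on the bench in front of the rail; origin under its centre
- lens_ring: loose aluminium ring, 28 mm across, 8 mm tall, lying on the rail between the two units; origin under its centre
- driver: screwdriver, 160 mm long, lying on the bench in front of the rail; origin on its underside

How it is judged:
By the outcome, as a careful person would: the job done as asked, in the order asked, and still so for the second after the job is handed in, while the arm keeps its last pose, push and grip.
It also fails if it takes over 43 s, if anything falls off the work surface, if the arm or the gripper's body presses on something with over 40 N, if the wrist force passes 120 N, or if a joint passes its speed limit or range.

## Working session

There is one attempt and no reset: what is moved stays moved. The work goes in short steps, Python scripts to look and compute and a shell command to move; the robot and the scene stay as the last step left them, time stands still between calls to the robot, and variables do not carry over. Pictures are saved under pics/ and viewed, about 8 in all and at most 12, crops included, and the job is handed in when it is done.

```bash
mkdir -p pics; cat > h.py <<'E'
from station import *
import numpy as np, cv2
def ray(c,xy,z):
    d=np.linalg.inv(c["mtx"])@[xy[0],xy[1],1]; d=c["T"][:3,:3]@d; o=c["T"][:3,3]
    return o+d*(z-o[2])/d[2]
def save(c,n): cv2.imwrite("pics/"+n,c["color"][:,:,::-1])
E
python3 - <<'E'
from h import *
o=get_obs(); print(o["time"],o["tcp_pos"],o["eef_rot"].round(3) if hasattr(o["eef_rot"],'round') else o["eef_rot"],o["opening"])
for n in ("top","scene"):
    c=camera(n); save(c,n+"1.png")
    for l,z in (("turret_knob",113),("turret_unit",25),("shutter_tab",117),("shutter_unit",25),("rail",0),("lens_ring",25)):
        for m in mark_of(n,l)[:1]: print(n,l,round(m["conf"],2),np.round(m["xy"]),ray(c,m["xy"],z).round(1))
E
```

```text
0.0 [ 203.95310661 -537.25623483  303.07978136] [[ 0.935  0.355 -0.001]
 [ 0.355 -0.935  0.002]
 [ 0.    -0.002 -1.   ]] 85.4278687278074
top turret_knob 0.62 [341. 214.] [511.7 -55.9 113. ]
top turret_unit 0.68 [342. 222.] [499.5 -62.2  25. ]
top shutter_tab 0.55 [254. 229.] [466.5 203.5 117. ]
top shutter_unit 0.84 [255. 226.] [486.4 215.8  25. ]
top rail 0.98 [303. 224.] [495.  64.   0.]
top lens_ring 0.59 [300. 228.] [478.6  70.4  25. ]
scene turret_knob 0.75 [320. 173.] [494.2 -61.3 113. ]
scene turret_unit 0.89 [321. 186.] [487.6 -63.5  25. ]
scene shutter_tab 0.53 [381. 218.] [467.1 215.8 117. ]
scene shutter_unit 0.74 [374. 235.] [485.6 215.4  25. ]
scene rail 0.76 [344. 214.] [494.3  70.9   0. ]
scene lens_ring 0.42 [349. 206.] [468.8  71.1  25. ]
```

View pics/top1.png

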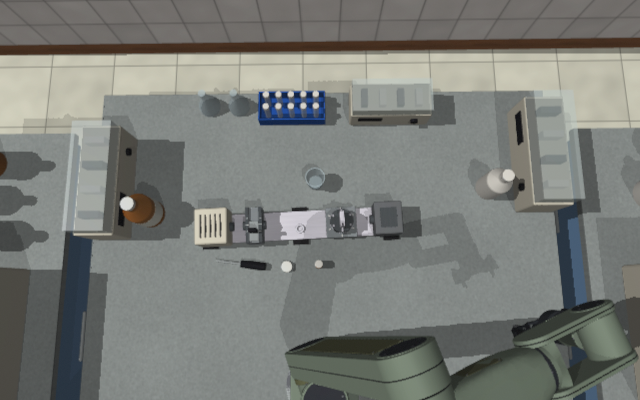

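View pics/scene1.png

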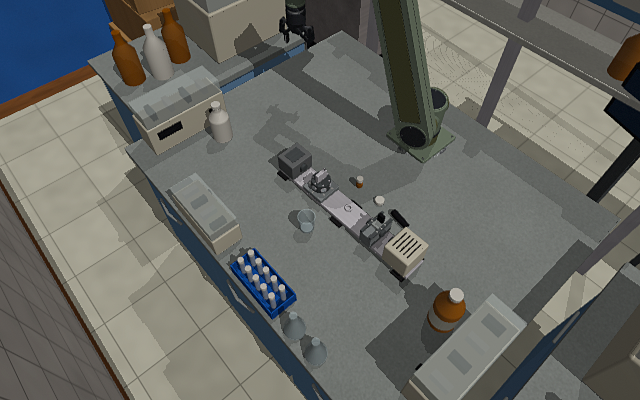

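The top view shows the turret at pixel (341,220) and the shutter at (255,226), with the lens ring between them at (300,228). The scene view agrees. The turret is at about (500,-60) and the shutter at about (486,215), with rail yaw about 2.7°. Next I go above the turret.

```bash
python3 -m creep '[[-1,446,-341,0,0.316],[-1,446,-341,0,0.316],[-1,446,-341,0,0.316],[-1,446,-341,0,0.316],[-1,446,-341,0,0.316],[-1,446,-341,0,0.316],[-1,446,-341,0,0.316],[-1,446,-341,0,0.316],[-1,446,-341,0,0.316],[-1,446,-341,0,0.316],[-1,446,-341,0,0.316],[-1,446,-341,0,0.316]]' 40
python3 - <<'E'
from h import *
o=get_obs(); print(o["time"],o["tcp_pos"],np.round(o["eef_rot"],3),np.round(o["joint_pos"],1))
c=camera("wrist"); save(c,"w1.png"); print(c["T"].round(2))
for l,z in (("turret_knob",113),("turret_unit",25),("shutter_tab",117),("shutter_unit",25),("lens_ring",25)):
    for m in mark_of("wrist",l)[:1]: print(l,round(m["conf"],2),np.round(m["xy"]),ray(c,m["xy"],z).round(1))
E
```

```text
time: 2.2
tcp_pos: [499.4, -61.7, 304.0]
eef_rot: [[0.999, 0.045, -0.0], [0.045, -0.999, -0.0], [-0.0, 0.0, -1.0]]
contact_force: [-0.4, 0.0, 0.6]
opening: 85.2
2.2 [499.37891339 -61.67213958 303.95442196] [[ 0.999  0.045 -0.   ]
 [ 0.045 -0.999 -0.   ]
 [-0.     0.    -1.   ]] [-8.3 11.8 98.7 -0.  69.5 79.1]
[[ 5.0000e-02 -9.6000e-01 -2.6000e-01  5.6702e+02]
 [-1.0000e+00 -4.0000e-02 -1.0000e-02 -5.9030e+01]
 [-0.0000e+00  2.7000e-01 -9.6000e-01  3.7513e+02]
 [ 0.0000e+00  0.0000e+00  0.0000e+00  1.0000e+00]]
turret_knob 0.6 [319. 190.] [500.6 -58.6 113. ]
turret_unit 0.56 [322. 176.] [495.8 -60.9  25. ]
shutter_tab 0.86 [ 41. 215.] [464.2 208.9 117. ]
shutter_unit 0.96 [106. 178.] [481.  211.2  25. ]
lens_ring 0.73 [ 37. 216.] [425.4 310.   25. ]
```

View pics/w1.png

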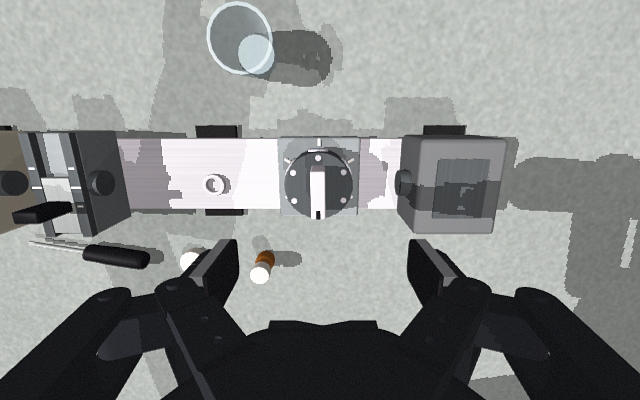

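The wrist view shows the knob bar at column 317, rows 165–218, with its nose toward -x and aligned with the gripper. I'll correct about 2.5 mm sideways, descend and close.

```bash
python3 -m creep '[[-1,0,-2.5,40,0],[-1,0,-2.5,90,0],[-1,0,-2.5,125,0],[-1,0,-2.5,136,0],[-1,0,-2.5,136,0],[0,0,-2.5,136,0],[1,0,-2.5,136,0],[1,0,-2.5,136,0],[1,0,-2.5,136,0],[1,0,-2.5,136,0],[1,0,-2.5,136,0],[1,0,-2.5,136,0]]' 40
python3 - <<'E'
from h import *
c=camera("wrist"); save(c,"w2.png")
o=get_obs();print(o["time"],o["opening"],np.round(o["joint_pos"],1))
E
```

```text
time: 4.0
tcp_pos: [500.1, -57.2, 168.5]
eef_rot: [[0.999, 0.046, 0.001], [0.046, -0.999, 0.001], [0.001, -0.001, -1.0]]
contact_force: [-0.4, 5.2, 4.7]
opening: 13.6
4.05 13.498498829361205 [-7.90e+00  1.94e+01  1.10e+02  1.00e-01  5.06e+01  7.94e+01]
```

View pics/w2.png

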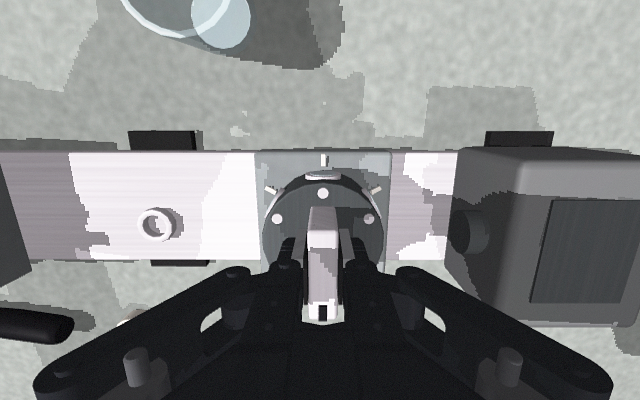

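The knob is gripped (opening 13.5 mm) with a small side load, which I'll relieve with +2 mm in y while turning counter-clockwise.

```bash
python3 -m creep '[[1,0,-1.5,0,-0.1],[1,0,-1.5,0,-0.24],[1,0,-1.5,0,-0.38],[1,0,-1.5,0,-0.52],[1,0,-1.5,0,-0.66],[1,0,-1.5,0,-0.8],[1,0,-1.5,0,-0.94],[1,0,-1.5,0,-1.05],[1,0,-1.5,0,-1.05],[1,0,-1.5,0,-1.05]]' 40
python3 - <<'E'
from h import *
c=camera("wrist"); save(c,"w3.png")
o=get_obs();print(o["time"],o["opening"],np.round(o["joint_pos"],1),np.round(o["torque"],2))
E
```

```text
time: 5.3
tcp_pos: [498.7, -54.8, 168.5]
eef_rot: [[0.457, 0.889, -0.002], [0.889, -0.457, 0.003], [0.002, -0.004, -1.0]]
contact_force: [-3.9, 7.7, 7.4]
opening: 13.3
5.35 12.956526605190124 [ -7.7  19.4 110.1   0.2  50.7  19.4] [ 1.18  0.45 -0.02]
```

View pics/w3.png

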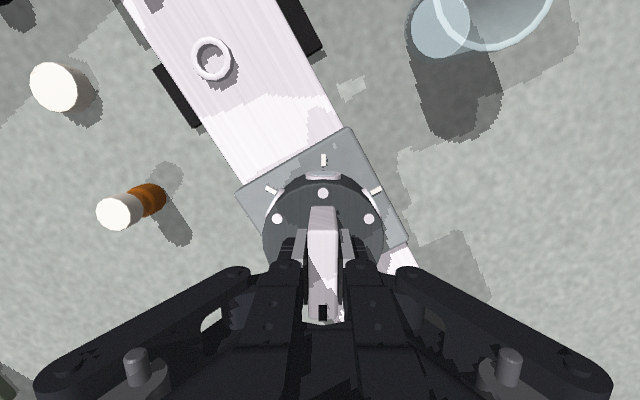

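The bar and drum turned 60° relative to the carriage, and the nose now points to the next tick. Releasing and lifting.

```bash
python3 -m creep '[[0.6,0,0,0,0],[0,0,0,0,0],[-0.5,0,0,0,0],[-1,0,0,0,0],[-1,0,0,0,0],[-1,0,0,-40,0],[-1,0,0,-90,0],[-1,0,0,-110,0],[-1,0,0,-110,0]]'
python3 - <<'E'
from h import *
c=camera("wrist"); save(c,"w4.png")
o=get_obs();print(o["time"],o["opening"],np.round(o["joint_pos"],1),np.round(o["eef_rot"],3))
E
```

```text
time: 6.48
tcp_pos: [500.5, -56.6, 279.4]
eef_rot: [[0.456, 0.89, 0.004], [0.89, -0.456, -0.001], [0.001, 0.004, -1.0]]
contact_force: [-0.2, 0.1, 0.6]
opening: 85.6
6.525 85.61288500027597 [ -7.8  12.9 101.2  -0.   65.8  19.4] [[ 0.456  0.89   0.001]
 [ 0.89  -0.456 -0.   ]
 [ 0.     0.001 -1.   ]]
```

View pics/w4.png

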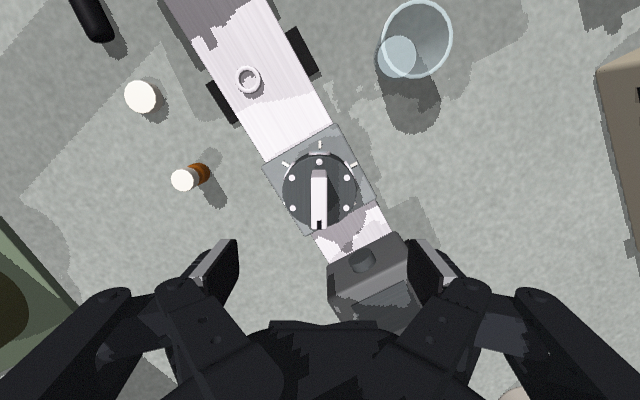

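The knob is free and sits clicked at the next tick. Now I move above the shutter tab with the jaws along the slide direction, so the hold is positive.

```bash
python3 -m creep '[[-1,223,-153,0,-0.522],[-1,223,-153,0,-0.522],[-1,223,-153,0,-0.522],[-1,223,-153,0,-0.522],[-1,223,-153,0,-0.522],[-1,223,-153,0,-0.522],[-1,223,-153,0,-0.522],[-1,223,-153,0,-0.522]]' 60
python3 - <<'E'
from h import *
c=camera("wrist"); save(c,"w5.png")
o=get_obs();print(o["time"],o["opening"],np.round(o["joint_pos"],1),np.round(o["eef_rot"],3))
for l,z in (("shutter_tab",117),("shutter_unit",25)):
    for m in mark_of("wrist",l)[:1]: print(l,round(m["conf"],2),np.round(m["xy"]),ray(c,m["xy"],z).round(1))
E
```

```text
time: 7.52
tcp_pos: [465.6, 210.6, 277.5]
eef_rot: [[-0.046, 0.999, -0.001], [0.999, 0.046, -0.001], [-0.001, -0.001, -1.0]]
contact_force: [-0.1, 0.3, 0.2]
opening: 85.4
7.575 85.16372917004115 [ 23.1  13.7 100.2  -0.   66.1  20.4] [[-0.046  0.999 -0.   ]
 [ 0.999  0.046 -0.   ]
 [-0.    -0.    -1.   ]]
shutter_tab 0.88 [321. 199.] [464.9 210.7 117. ]
shutter_unit 0.69 [337. 177.] [482.4 211.2  25. ]
```

View pics/w5.png

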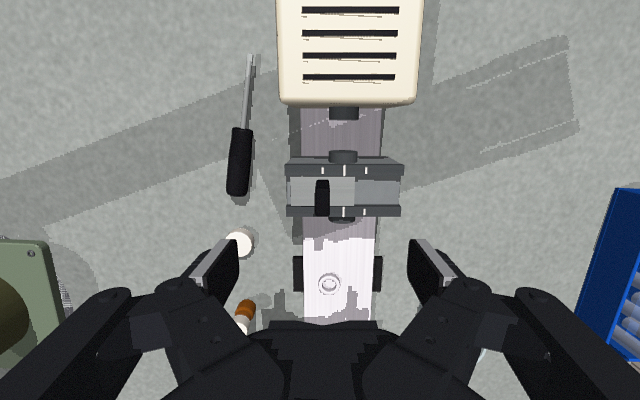

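The tab is at column 322, rows 180–215, level with the shut mark at 323; the middle mark is at 345 and the open mark at 366. The gripper is centred over it, so descend and grip.

```bash
python3 -m creep '[[-1,0,-0.5,50,0],[-1,0,-0.5,90,0],[-1,0,-0.5,106,0],[-1,0,-0.5,106,0],[0,0,-0.5,106,0],[1,0,-0.5,106,0],[1,0,-0.5,106,0],[1,0,-0.5,106,0],[1,0,-0.5,106,0],[1,0,-0.5,106,0],[1,0,-0.5,106,0]]' 60
python3 - <<'E'
from h import *
c=camera("wrist"); save(c,"w6.png")
o=get_obs();print(o["time"],o["opening"],np.round(o["contact_force"],1))
E
```

```text
time: 9.05
tcp_pos: [465.0, 211.8, 172.4]
eef_rot: [[-0.048, 0.999, 0.0], [0.999, 0.048, 0.0], [0.0, 0.0, -1.0]]
contact_force: [-1.2, -0.4, 5.3]
opening: 11.0
9.1 10.983747704488442 [-2.4 -0.5  5.9]
```

View pics/w6.png

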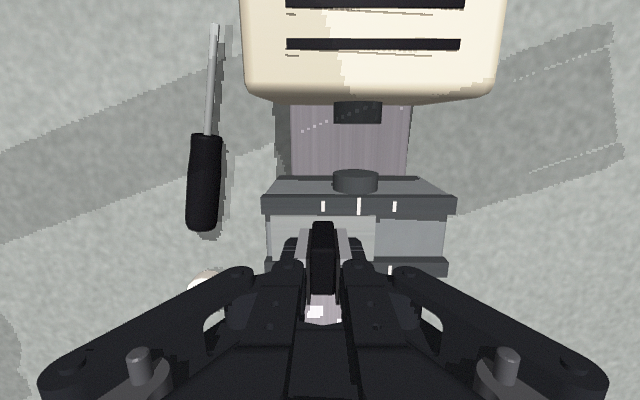

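The tab is held between the fingers (column 322, level with the shut mark at 323; middle mark at 359). Sliding 20 mm open.

```bash
python3 -m creep '[[1,0,4,0,0],[1,0,8,0,0],[1,0,12,0,0],[1,0,16,0,0],[1,0,19,0,0],[1,0,20,0,0],[1,0,20,0,0],[1,0,20,0,0]]' 60
python3 - <<'E'
from h import *
c=camera("wrist"); save(c,"w7.png")
cv2.imwrite("pics/w7c.png",cv2.resize(c["color"][150:350,220:480,::-1],None,fx=3,fy=3)[:600,:800])
o=get_obs();print(o["time"],o["opening"],np.round(o["tcp_pos"],1),np.round(o["contact_force"],1))
E
```

```text
time: 10.1
tcp_pos: [482.9, 212.6, 172.4]
eef_rot: [[-0.048, 0.999, -0.005], [0.999, 0.048, -0.0], [-0.0, -0.005, -1.0]]
contact_force: [-7.2, 0.7, 9.8]
opening: 11.0
10.15 10.762974469953013 [482.9 212.6 172.4] [-8.3 -0.7  9.7]
```

View pics/w7c.png

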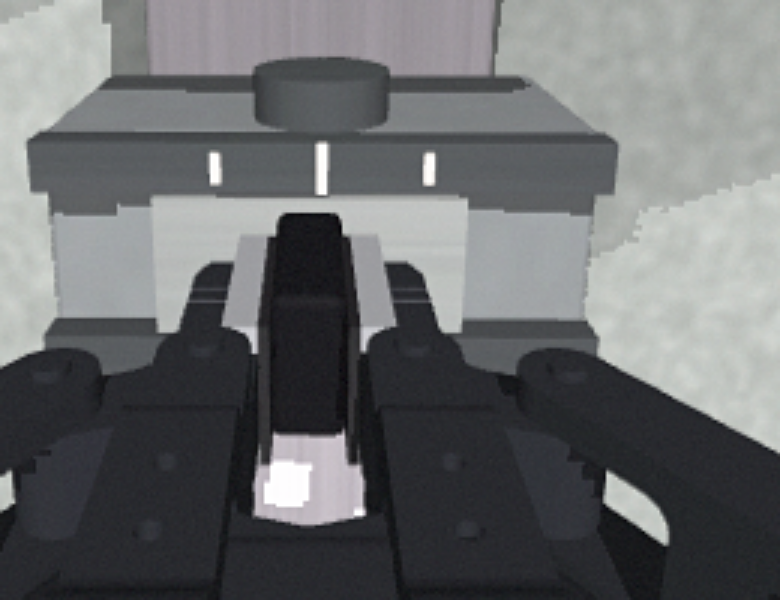

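The tab is at crop column 310 and the middle mark at 321. The arm yields about 2 mm under the spring (17.9 mm moved), so I add a bit more.

```bash
python3 -m creep '[[1,0,1.2,0,0],[1,0,2.4,0,0],[1,0,2.4,0,0],[1,0,2.4,0,0]]' 60
python3 - <<'E'
from h import *
c=camera("wrist"); save(c,"w8.png")
cv2.imwrite("pics/w8c.png",cv2.resize(c["color"][150:350,220:480,::-1],None,fx=3,fy=3)[:600,:800])
o=get_obs();print(o["time"],o["opening"],np.round(o["tcp_pos"],1),np.round(o["contact_force"],1))
E
```

```text
time: 10.65
tcp_pos: [485.1, 212.7, 172.4]
eef_rot: [[-0.047, 0.999, -0.005], [0.999, 0.047, -0.001], [-0.0, -0.005, -1.0]]
contact_force: [-9.1, -0.3, 10.4]
opening: 10.9
10.7 10.646892278275212 [485.1 212.7 172.4] [-9.9  0.6  9.4]
```

View pics/w8c.png

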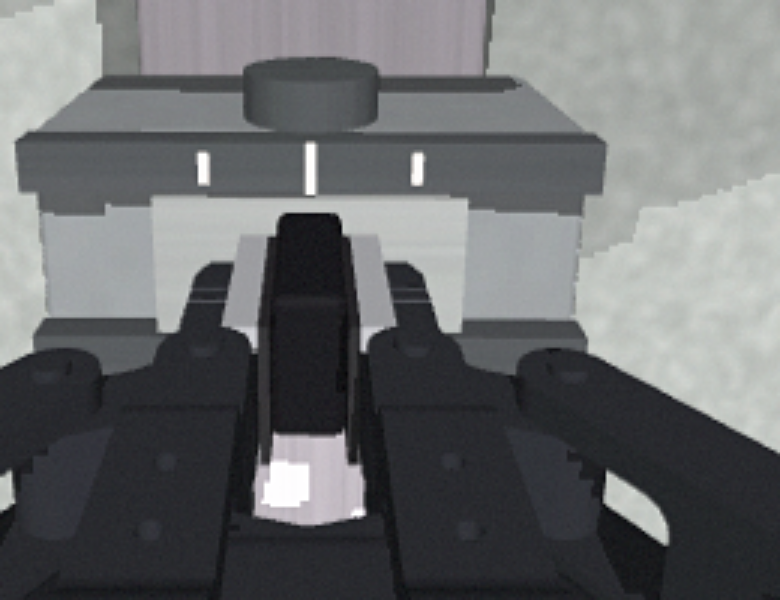

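The tab is at column 309 and the middle mark at 310. Travel is about 20 mm and the spring force about 9 N, so the shutter is at half. Handing in while holding.

```bash
python3 -c "
from station import *
print(finish_job())"
```

```text
the job is handed in; nothing more can be done
None
```

The job is done and was handed in at about 10.7 s, with the fingers still holding the shutter half open.

- **Turret:** I gripped the knob and turned it one click (60°) counter-clockwise. After I let go, the wrist picture showed it free, with its nose at the next tick. I did not look at it again after that.
- **Shutter:** It stayed shut until the turret was released. I then slid the tab about 20 mm from its shut end, gripping with 60 N. In the last picture the tab stood level with the middle mark, within about 0.5 mm. The force along the slide read 9–10 N, which fits the spring at half travel. The first push stopped about 2 mm short because the arm gave under the spring, and a second small push corrected it.
- **Loose things:** Nothing was seen to touch them. I did not compare their positions in a final picture.

No check failed.

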